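# Weigh a sample caddy on the hanging scale

## Task

Pick up the tube caddy that has the wire bail and hang it by the peak of its bail on the hook of the spring scale. Keep hold while you lower it slowly, until the scale carries its whole weight and the pointer has settled, then let go gently so that the pointer never jumps, and leave the caddy hanging still; do not disturb the other things on the bench.

Things in the scene. Friction and masses are not known exactly. Their poses are not given: they have to be found in the camera images.
- caddy_grip (a point): Centre of the grip of the caddy to weigh: an upright grey block, 24 mm (x) by 12 mm (y) by 62 mm tall, standing on the peak of the caddy's wire bail, 130 to 192 mm above the caddy's underside; this point is 165 mm above it. Pinch it across its 12 mm. Axes are the caddy's, z up. The caddy's mass is unknown, between 0.20 and 0.95 kg.
- caddy_peak (a point): Underside of the bail's peak, where it hangs: on the centre line, 124 mm above the caddy's underside, 41 mm below caddy_grip. Bail: 6 mm steel wire in the caddy's y-z plane, uprights at y = +-44 mm up to 90 mm, then sloping in to the peak like a gable. Looked through along the caddy's x, the open window under the peak is 60 mm high down to the tube tops.
- caddy_tray (a point): Centre of the underside of the caddy to weigh: an open white tray 100 mm (x) by 80 mm (y) by 45 mm high, holding six red-capped tubes whose tops are 64 mm above the underside, rigid with the bail and grip.
- hook_seat (a point): Lowest point of the hook's trough, on its upper side, where the peak comes to rest; 230 mm above the table when unloaded, sinks with the pointer. The hook is a 7 mm steel rod from the scale's column, whose axis is 130 mm away along this point's +x (z up). Towards the column the rod rises 10 mm within 25 mm, then runs level.
- hook_tip (a point): Top of the hook's upturned tip: 22 mm from hook_seat towards -x (away from the column), 20 mm above the seat. The bail's peak must pass over it.
- scale: The fixed spring scale: grey foot plate 150 x 130 x 18 mm (65 mm from the column axis towards the hook), 46 mm wide column 300 mm tall with a white graduated plate. Origin under the column's axis; the hook points to its -x.
- pointer (a joint): Scale pointer, moving with the hook, m: 0 unloaded, growing downward about 7.7 mm per newton (spring 130 N/m, little damping, 0.1 N preload), stop at 0.085; the caddy brings it to 0.013 to 0.072. Delicate: it must never move faster than 60 mm/s, up or down, nor pass 0.080. Letting go while the hand still lifts or presses by more than about 0.4 N makes it jump too fast.
- spare_caddy: an open white plastic caddy of the same tray (100 x 80 x 45 mm) with four tubes, but without bail or grip; origin centre of underside; bystander
- bottle: clear bottle, 60 mm diameter, 120 mm tall, origin centre of underside; bystander
- jar: small amber jar, 56 mm diameter, 75 mm tall, origin centre of underside; bystander
- dishes: stack of three round dishes, 88 mm diameter, 45 mm high, origin centre of underside; bystander
- tube_rack: blue tube rack 56 x 130 x 50 mm (78 mm with its tubes), origin centre of underside; bystander
- green_bin: open green bin 140 x 180 x 100 mm with large tubes, origin centre of underside; bystander
- spatula: black-handled spatula 160 mm long lying flat; bystander

How it is judged:
By the outcome, as a careful person would: the job done as asked, in the order asked, and still so for the second after the job is handed in, with the robot touching nothing.
It also fails if it takes over 70 s, if anything falls off the work surface, if the arm or the gripper's body presses on something with over 40 N, if the wrist force passes 120 N, or if a joint passes its speed limit or range.

## Robot

A 6-joint arm with a two-finger parallel gripper is mounted at the origin on the work surface. World frame = base frame: x ahead of the robot, y to its left, z up, the work surface at z = 0. Lengths are in m, angles in rad, forces in N, time in s.
With the tool pointing down it reaches from about 0.35 to 0.875 m from the base axis. Payload 15.5 kg.
Tool frame: the origin (TCP) lies on the centre line of the jaws, within the pads' length; the fingertips stand 19 mm ahead of it and the grasp point (between the pads) is the TCP; z points along the fingers, y is the direction in which the jaws open and shut (so a half turn about z gives the same grasp; the last joint's range is limited). The gripper opens to 85 mm and grips with 20 to 120 N. Pads are 22 mm wide; open, the fingers measure 114 mm over their backs; the gripper's body (76 mm by 85 mm) begins 54 mm behind the grasp point. The pads swing forward as they close: fully open they stand 13 mm farther back than shut.
Start: joints at [-1.23, 0.494, 1.345, -0, 1.302, -0.096], TCP at [0.264, -0.567, 0.25] pointing down, gripper open.
Joint ranges: [-2.91, 2.91], [-0.82, 2.16], [0.22, 2.67], [-1.22, 4.37], [0.12, 2.79], [-3.08, 3.08]. Speed limits (rad/s): [1.89, 1.89, 2.57, 3.01, 3.01, 3.01].

## Interface

Orientations are given as a 3x3 rotation matrix whose columns are the frame's x, y, z axes.
In Python, from plant import robot gives the robot as it stands.
- The arm moves only by the tool move_arm, never from a script. Its argument "series" is text: rows parted by semicolons, each of 7 numbers parted by spaces: the shift along the tool's x, y, z in mm, then the turn, a rotation vector about the tool's x, y, z in rad, then the finger opening in mm, from 0 to 85.4. In form: x y z wx wy wz grip; .... A call has 1 to 20 rows; each row is the pose to reach, as a shift and turn from the pose commanded when the call began, along the tool's axes at that moment; what a row does not reach only later rows make up. A row lasts 1/12 s, in which the tool goes at most 41.7 mm and 7.16 degrees, less where a joint would pass 70% of its speed; a pose out of reach is approached as far as the arm can. A call with a gripper value outside its range is refused whole. The fingers move at their own pace and stop on an object; "newtons" is the grip in N (left out, the last holds). Time passes only in rows, so rows that repeat a pose let the fingers close. It gives the time, the measured TCP pose, the force and the opening at its end, in the units of the state.
- robot.read_state(): the state, without advancing time (a new reading comes with each control period).
- robot.grab_frame(name): name is "side" or "top"; returns the picture (384x512x3 uint8, red, green, blue); there is no depth.
- robot.camera_info(name): a dict with "intrinsics" (3x3 intrinsics, pixels), "eye" and "orientation" of the camera in the world. Camera axes: x right, y up, looking along -z (the intrinsics and any distortion apply to the point x, -y, -z); pixel columns grow to the right and rows downward; lengths in m; the calibration is good to about 2 mm. A picture is of the moment at which its call begins. camera_info takes no time and is no camera call.
- robot.close_job(): hands the job in, once; it reports no verdict.
The state is a dict: "t": time; "joint_pos": joint angles; "joint_vel": joint speeds; "joint_torque": joint torques, N m; "eef_pos": TCP position; "tcp_rot": TCP orientation; "force": force on the tool from outside, world axes, zero at the start; "moment": the same for the moment, N m; "gripper_width": finger opening in m.
Only numpy, scipy, OpenCV 4.12 (cv2) and the standard library are available. Lean on these libraries where they do the work, as an engineer would, in place of code of your own. Each camera call takes 0.05 s, during which the arm holds its last target. There are 200 camera calls.

## Working session

There is one attempt and no reset: what is moved stays moved. The work goes in short steps, Python scripts to look and compute and a tool call to move; the robot and the scene stay as the last step left them, time stands still between calls to the robot, and variables do not carry over. Pictures are saved under pics/ and viewed, about 8 in all and at most 12, crops included, and the job is handed in when it is done.

Besides the shell and the picture viewer there is one more tool, called after ">>>" as name(argument=value, ...), one argument or row to a line, values as JSON. move_arm: Moves the arm, as the interface text tells. Its arguments: {"type":"object","properties":{"series":{"type":"string"},"newtons":{"type":"number"}},"required":["series"]}

```bash
mkdir -p pics
cat > h.py <<'E'
import numpy as np, cv2
from plant import robot
def cam(n):
    c=robot.camera_info(n); return np.array(c["intrinsics"]),np.array(c["eye"]),np.array(c["orientation"]),c
def ray(n,u,v):
    K,e,R,_=cam(n); p=np.linalg.inv(K)@[u,v,1]; return e,R@[p[0],-p[1],-p[2]]
def atz(n,u,v,z):
    e,d=ray(n,u,v); return e+d*(z-e[2])/d[2]
def proj(n,P):
    K,e,R,_=cam(n); q=R.T@(np.array(P)-e); q=K@[q[0],-q[1],-q[2]]; return q[:2]/q[2]
def tri(a,b):
    (e1,d1),(e2,d2)=ray("side",*a),ray("top",*b)
    s=np.linalg.lstsq(np.c_[d1,-d2],e2-e1,rcond=None)[0]
    p,q=e1+s[0]*d1,e2+s[1]*d2; return (p+q)/2,np.linalg.norm(p-q)
def snap(n,f,box=None,k=1):
    im=robot.grab_frame(n)[:,:,::-1]
    if box: x0,y0,x1,y1=box; im=im[y0:y1,x0:x1]
    cv2.imwrite("pics/"+f,cv2.resize(im,None,fx=k,fy=k,interpolation=cv2.INTER_CUBIC))
E
python3 - <<'E'
from h import *
np.set_printoptions(precision=4,suppress=True)
for n in("side","top"):
    print(n,cam(n)[3]); snap(n,n+"0.png",None,1.5)
s=robot.read_state(); print(s)
E
```

```text
side {'intrinsics': array([[468.2243,   0.    , 250.6763],
       [  0.    , 468.2243, 183.0787],
       [  0.    ,   0.    ,   1.    ]]), 'eye': array([0.0163, 0.7546, 1.0958]), 'orientation': array([[-0.8191,  0.4033, -0.408 ],
       [-0.5737, -0.5772,  0.5811],
       [-0.0011,  0.7101,  0.7041]])}
top {'intrinsics': array([[367.9535,   0.    , 254.8648],
       [  0.    , 367.9535, 193.5653],
       [  0.    ,   0.    ,   1.    ]]), 'eye': array([0.4838, 0.0172, 1.1159]), 'orientation': array([[ 0.0263,  0.9987, -0.0441],
       [-0.9997,  0.0263,  0.0003],
       [ 0.0014,  0.044 ,  0.999 ]])}
{'t': 0.1, 'joint_pos': array([-1.2305,  0.4941,  1.3461, -0.    ,  1.3025, -0.0955]), 'joint_vel': array([-0.0004, -0.0012, -0.002 ,  0.0014,  0.0003, -0.0006]), 'joint_torque': array([  0.0044, -88.3588, -38.456 ,   0.0001,   0.0052,   0.0001]), 'eef_pos': array([ 0.2637, -0.5663,  0.2498]), 'tcp_rot': array([[ 0.9065,  0.4221, -0.0004],
       [ 0.4221, -0.9065,  0.001 ],
       [ 0.0001, -0.0011, -1.    ]]), 'force': array([-0.5668,  0.0294, -0.0639]), 'moment': array([ 0.0339, -0.0413,  0.016 ]), 'gripper_width': 0.08528007115232807}
```

View pics/side0.png

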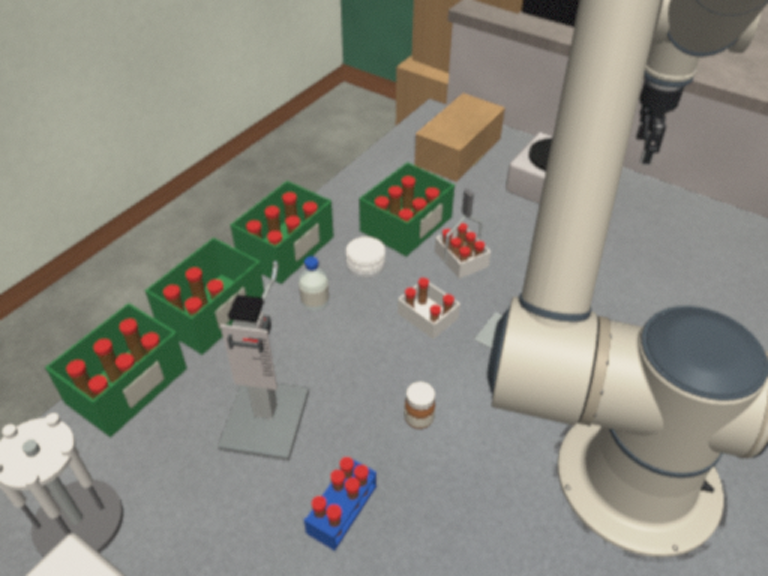

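View pics/top0.png

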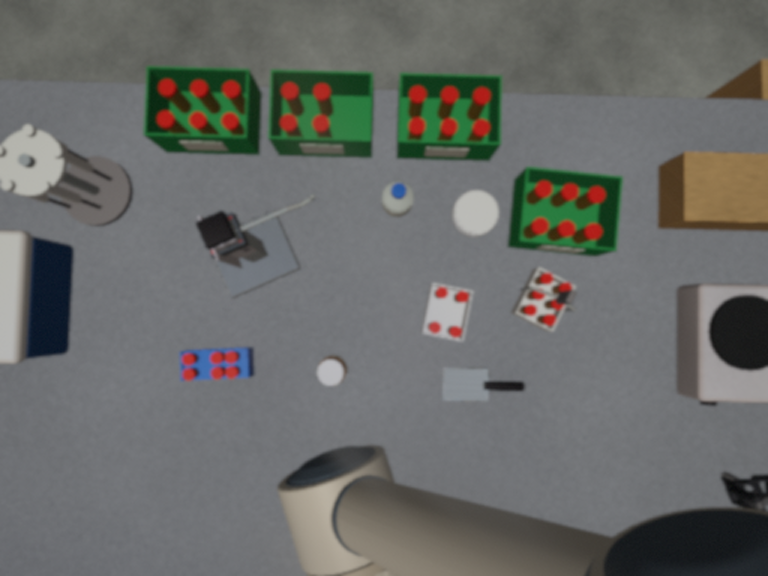

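The side view shows the bail caddy at about (465,245), its grip at (468,203), the scale column top at (245,310) and the hook tip near (275,267), all in 1.5x pixels. The top view shows the caddy at (547,298), the hook running from (240,230) to the tip at (312,198), and the green bin just beyond the caddy. Next I'll take enlarged crops.

Run:
```python
from h import *
a=cv2.imread("pics/side0.png");b=cv2.imread("pics/top0.png")
a=cv2.resize(a,(512,384),interpolation=cv2.INTER_AREA)
A=robot.grab_frame("side")[:,:,::-1];B=robot.grab_frame("top")[:,:,::-1]
def c(im,x,y,w=64,h=48,k=6): return cv2.resize(im[y:y+h,x:x+w],None,fx=k,fy=k,interpolation=cv2.INTER_CUBIC)
cv2.imwrite("pics/c1.png",np.vstack([np.hstack([c(A,278,122,66,50),c(A,135,170,66,50)]),np.hstack([c(B,334,172,66,50),c(B,150,122,66,50)])]))
```

```text
(no output)
```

View pics/c1.png

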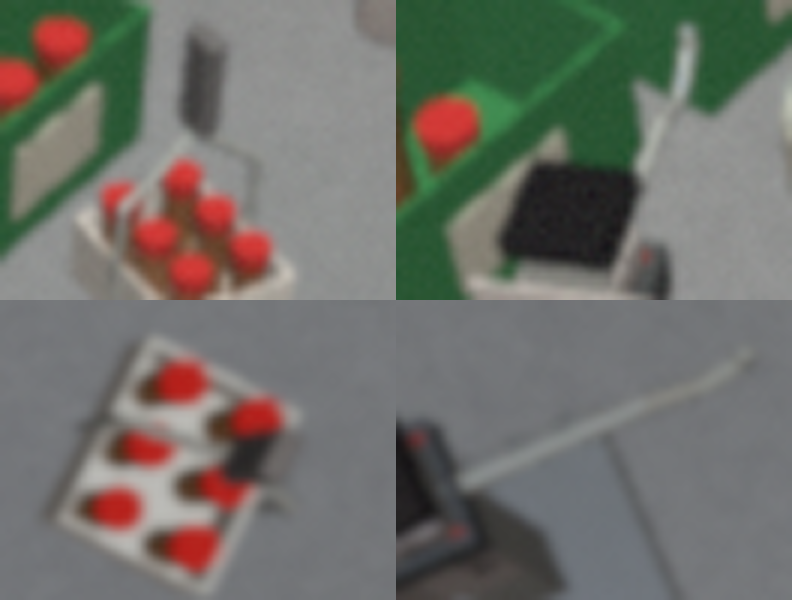

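Run:
```python
from h import *
np.set_printoptions(precision=4,suppress=True)
f=lambda o,x,y:(o[0]+(x+.5)/6-.5,o[1]+(y+.5)/6-.5)
S1,S2,T1,T2=(278,122),(135,170),(334,172),(150,122)
c=np.array([atz("top",*f(T1,*p),.045)[:2] for p in[(152,37),(300,112),(210,290),(55,218)]])
print("rim",c,"ctr",c.mean(0)); print("edges",[np.linalg.norm(c[i]-c[(i+1)%4]) for i in range(4)])
e1=c[2]-c[1]+c[3]-c[0]; e2=c[1]-c[0]+c[2]-c[3]
print("long dir ang",np.degrees(np.arctan2(e1[1],e1[0])),"short",np.degrees(np.arctan2(e2[1],e2[0])))
print("grip top side@.192",atz("side",*f(S1,208,38),.192),"grip bot@.13",atz("side",*f(S1,198,135),.130))
print("grip top",atz("top",*f(T1,285,455-300),.192))
ts,tt=f(S2,292,28),f(T2,350,54)
print("tip tri",tri(ts,tt),"@.25",atz("side",*ts,.248),atz("top",*tt,.248))
a,b=[atz("top",*f(T2,*p),.2365) for p in[(69,185),(244,108)]]
print("rod",a,b,"ang to column",np.degrees(np.arctan2(*(a-b)[[1,0]])))
# column top corners, top view full 1.5x coords of side: foot corners z=.018
print("foot",[atz("side",u/1.5,v/1.5,.018) for u,v in[(309,388),(289,457),(221,447)]])
print("foot top",[atz("top",u/1.5,v/1.5,.018) for u,v in[(282,218),(299,268),(236,297)]])
```

```text
rim [[ 0.5852 -0.2856]
 [ 0.5506 -0.3581]
 [ 0.4631 -0.3154]
 [ 0.496  -0.2398]] ctr [ 0.5237 -0.2997]
edges [np.float64(0.08029563178211226), np.float64(0.09730773931978276), np.float64(0.08243644605134062), np.float64(0.10032728492504502)]
long dir ang 153.40558441264838 short -114.51741963741286
grip top side@.192 [ 0.5227 -0.3005  0.192 ] grip bot@.13 [ 0.5204 -0.2972  0.13  ]
grip top [ 0.5232 -0.3005  0.192 ]
tip tri (array([0.6683, 0.132 , 0.2518]), np.float64(7.089700275181159e-05)) @.25 [0.6712 0.1293 0.248 ] [0.669  0.1325 0.248 ]
rod [0.6156 0.2448 0.2365] [0.6485 0.1758 0.2365] ang to column 115.50330356240474
foot [array([0.5705, 0.1843, 0.018 ]), array([0.5073, 0.3176, 0.018 ]), array([0.6173, 0.3706, 0.018 ])]
foot top [array([0.6719, 0.2214, 0.018 ]), array([0.5725, 0.1841, 0.018 ]), array([0.5113, 0.3075, 0.018 ])]
```

>>> move_arm(
  series="347 -133 -20 0 0 -2.26 85;347 -133 -20 0 0 -2.26 85;347 -133 -20 0 0 -2.26 85;347 -133 -20 0 0 -2.26 85;347 -133 -20 0 0 -2.26 85;347 -133 -20 0 0 -2.26 85;347 -133 -20 0 0 -2.26 85;347 -133 -20 0 0 -2.26 85;347 -133 -20 0 0 -2.26 85;347 -133 -20 0 0 -2.26 85;347 -133 -20 0 0 -2.26 85;347 -133 -20 0 0 -2.26 85;347 -133 -20 0 0 -2.26 85;347 -133 -20 0 0 -2.26 85;347 -133 -20 0 0 -2.26 85;347 -133 -20 0 0 -2.26 85;347 -133 -20 0 0 -2.26 85;347 -133 -20 0 0 -2.26 85;347 -133 -20 0 0 -2.26 85;347 -133 -20 0 0 -2.26 85",
)

```text
t: 1.87
eef_pos: [0.5222, -0.2995, 0.2702]
tcp_rot: [[-0.901, 0.434, -0.0], [0.434, 0.901, 0.0], [0.0, 0.0, -1.0]]
force: [0.9, -0.2, 0.1]
gripper_width: 0.085
```

Run:
```python
from h import *
A=robot.grab_frame("side")[:,:,::-1];B=robot.grab_frame("top")[:,:,::-1]
cc=lambda im,x,y:cv2.resize(im[y:y+100,x:x+78],None,fx=5,fy=5,interpolation=cv2.INTER_CUBIC)
cv2.imwrite("pics/c2.png",np.hstack([cc(A,270,82),cc(B,325,155)]))
for i in range(6):
    s=robot.read_state(); print(s['t'],s['force'].round(2))
    robot.grab_frame("side")
```

```text
1.9667 [ 0.39 -0.04 -0.4 ]
2.0167 [ 0.48 -0.12  0.81]
2.0667 [-0.43  0.15  0.03]
2.1167 [0.39 0.2  0.62]
2.1667 [-0.09 -1.06 -0.25]
2.2167 [ 0.06 -0.17  0.21]
```

View pics/c2.png

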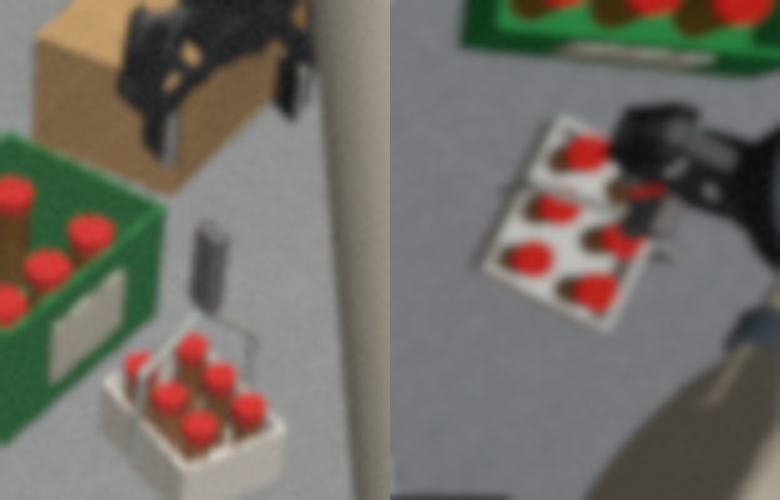

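The fingers straddle the grip: the tips are at (165,155) and (293,112) in the left crop and the grip top is at (212,230). Next I'll descend and close.

>>> move_arm(
  series="0 0 20 0 0 0 85;0 0 45 0 0 0 85;0 0 70 0 0 0 85;0 0 90 0 0 0 85;0 0 100 0 0 0 85;0 0 105 0 0 0 85;0 0 105 0 0 0 50;0 0 105 0 0 0 35;0 0 105 0 0 0 25;0 0 105 0 0 0 18;0 0 105 0 0 0 12;0 0 105 0 0 0 5;0 0 105 0 0 0 0;0 0 105 0 0 0 0;0 0 105 0 0 0 0;0 0 105 0 0 0 0",
  newtons=50,
)

```text
t: 3.6
eef_pos: [0.5225, -0.3, 0.1658]
tcp_rot: [[-0.902, 0.431, 0.001], [0.431, 0.902, -0.001], [-0.001, -0.001, -1.0]]
force: [-1.7, -2.8, 5.9]
gripper_width: 0.0113
```

>>> move_arm(
  series="0 0 -2 0 0 0 0;0 0 -6 0 0 0 0;0 0 -12 0 0 0 0;0 0 -22 0 0 0 0;0 0 -37 0 0 0 0;0 0 -54 0 0 0 0;0 0 -71 0 0 0 0;0 0 -88 0 0 0 0;0 0 -105 0 0 0 0;0 0 -122 0 0 0 0;0 0 -139 0 0 0 0;0 0 -153 0 0 0 0;0 0 -164 0 0 0 0;0 0 -171 0 0 0 0;0 0 -175 0 0 0 0;0 0 -176 0 0 0 0;0 0 -176 0 0 0 0;0 0 -176 0 0 0 0",
)

```text
t: 5.1
eef_pos: [0.522, -0.2993, 0.3406]
tcp_rot: [[-0.902, 0.431, -0.001], [0.431, 0.902, 0.001], [0.001, 0.0, -1.0]]
force: [0.5, -0.1, -9.2]
gripper_width: 0.0112
```

```bash
cat >> h.py <<'E'
def favg(n=10):
    F=[]
    for i in range(n):
        A=robot.grab_frame("side"); s=robot.read_state(); F.append(np.r_[s['force'],s['moment']])
    F=np.array(F); print("t",round(s['t'],2),"pos",s['eef_pos'].round(4),"F",F.mean(0).round(3),"sem",(F.std(0)/n**.5).round(2),"w",round(s['gripper_width'],4)); return A[:,:,::-1]
E
python3 - <<'E'
from h import *
A=favg(8);B=robot.grab_frame("top")[:,:,::-1]
cc=lambda im,x,y:cv2.resize(im[y:y+100,x:x+78],None,fx=5,fy=5,interpolation=cv2.INTER_CUBIC)
cv2.imwrite("pics/c3.png",np.hstack([cc(A,270,60),cc(B,335,155)]))
print(robot.read_state()['tcp_rot'])
print("peak proj(crop)",(proj("side",[.5225,-.3,.3])-[270,60])*5,"underside ctr",(proj("side",[.5225,-.3,.176])-[270,60])*5)
E
```

```text
t 5.5 pos [ 0.5223 -0.2995  0.3411] F [-1.570e-01 -2.790e-01 -7.921e+00  1.100e-02  6.000e-03 -1.000e-03] sem [0.14 0.23 0.09 0.01 0.01 0.01] w 0.0117
[[-9.02246658e-01  4.31220314e-01 -8.87915825e-05]
 [ 4.31220309e-01  9.02246662e-01  7.75141705e-05]
 [ 1.13537594e-04  3.16481677e-05 -9.99999993e-01]]
peak proj(crop) [227.87008267 194.85063035] underside ctr [208.77414879 360.38395292]
```

View pics/c3.png

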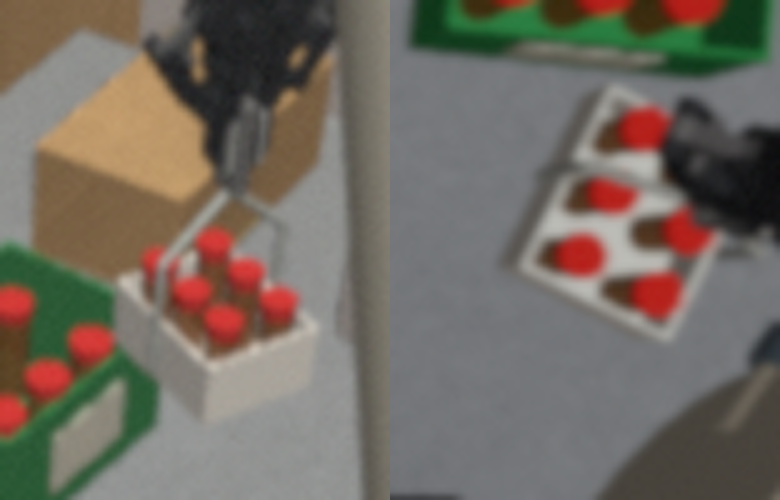

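>>> move_arm(
  series="0 3 0 0 0 0.004 0;0 10 0 0 0 0.016 0;1 23 0 0 0 0.037 0;2 40 0 0 0 0.065 0;3 62 0 0 0 0.099 0;4 88 0 0 0 0.14 0;5 116 0 0 0 0.185 0;7 147 0 0 0 0.234 0;8 179 0 0 0 0.287 0;10 213 0 0 0 0.34 0;12 246 0 0 0 0.392 0;13 278 0 0 0 0.445 0;15 309 0 0 0 0.494 0;16 338 0 0 0 0.539 0;17 363 0 0 0 0.58 0;18 385 0 0 0 0.614 0;19 402 0 0 0 0.642 0;20 415 0 0 0 0.663 0;20 422 0 0 0 0.675 0;20 425 0 0 0 0.679 0",
)

```text
t: 7.22
eef_pos: [0.6876, 0.094, 0.341]
tcp_rot: [[-0.432, 0.902, -0.0], [0.902, 0.432, 0.0], [0.0, -0.0, -1.0]]
force: [0.3, -1.9, -6.8]
gripper_width: 0.0119
```

Run:
```python
from h import *
np.set_printoptions(precision=4,suppress=True)
A=favg(8);B=robot.grab_frame("top")[:,:,::-1]
cc=lambda im,x,y:cv2.resize(im[y:y+100,x:x+78],None,fx=5,fy=5,interpolation=cv2.INTER_CUBIC)
cv2.imwrite("pics/c4.png",np.hstack([cc(A,165,130),cc(B,170,90)]))
s=robot.read_state();print(s['tcp_rot'])
p=s['eef_pos']-[0,0,.041]
print("peak side crop",(proj("side",p)-[165,130])*5,"top crop",(proj("top",p)-[170,90])*5)
print("tip",(proj("side",[.669,.1315,.25])-[165,130])*5,(proj("top",[.669,.1315,.25])-[170,90])*5)
```

```text
t 7.62 pos [0.6873 0.0919 0.3414] F [ 0.301  0.491 -7.811  0.052 -0.013 -0.006] sem [0.14 0.11 0.2  0.05 0.02 0.01] w 0.0117
[[-0.4309  0.9024  0.0001]
 [ 0.9024  0.4309 -0.    ]
 [-0.0001  0.0001 -1.    ]]
peak side crop [104.3126  95.6311] top crop [266.5463 139.4722]
tip [ 91.2599 222.5942] [191.1723 202.153 ]
```

View pics/c4.png

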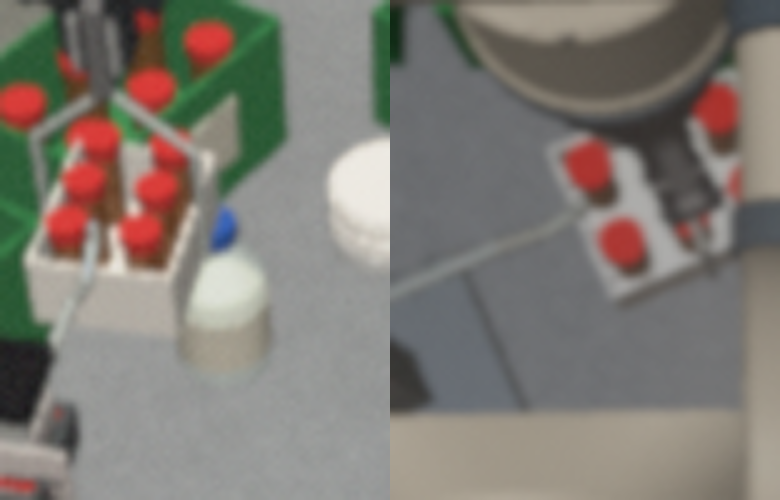

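The peak is at (107,97) and the tip at (95,225) in the left crop. Both match their projections with the same offset of about 3 px, so they agree relative to each other. I'll back off, lower, then look again.

>>> move_arm(
  series="-3 0 0 0 0 0 0;-9 0 0 0 0 0 0;-14 0 0 0 0 0 0;-16 0 2 0 0 0 0;-16 0 6 0 0 0 0;-16 0 12 0 0 0 0;-16 0 18 0 0 0 0;-16 0 24 0 0 0 0;-16 0 30 0 0 0 0;-16 0 35 0 0 0 0;-16 0 38 0 0 0 0;-16 0 39 0 0 0 0;-14 0 39 0 0 0 0;-9 0 39 0 0 0 0;-3 0 39 0 0 0 0;4 0 39 0 0 0 0;10 0 39 0 0 0 0;15 0 39 0 0 0 0;18 0 39 0 0 0 0;18 0 39 0 0 0 0",
)

```text
t: 9.33
eef_pos: [0.6793, 0.1097, 0.3024]
tcp_rot: [[-0.432, 0.902, -0.0], [0.902, 0.432, 0.0], [0.0, 0.0, -1.0]]
force: [1.3, -0.4, -8.4]
gripper_width: 0.0115
```

Run:
```python
from h import *
np.set_printoptions(precision=4,suppress=True)
A=favg(8)
cv2.imwrite("pics/c5.png",cv2.resize(A[130:200,140:230],None,fx=8,fy=8,interpolation=cv2.INTER_CUBIC))
s=robot.read_state()
p=s['eef_pos']-[0,0,.041]
for q in (p,[.669,.1315,.25]): print((proj("side",q)-[140,130])*8)
```

```text
t 9.73 pos [0.6798 0.1086 0.3023] F [ 0.04   0.217 -7.858  0.008  0.005 -0.016] sem [0.19 0.24 0.12 0.03 0.02 0.02] w 0.0114
[363.382  279.0043]
[346.0158 356.1507]
```

View pics/c5.png

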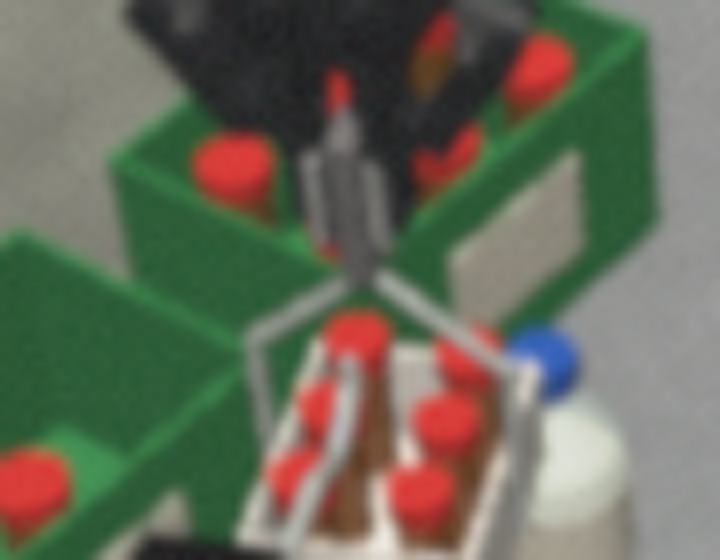

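>>> move_arm(
  series="2 0 0 0 0 0 0;6 0 0 0 0 0 0;11 0 0 0 0 0 0;17 0 0 0 0 0 0;23 0 0 0 0 0 0;29 0 0 0 0 0 0;35 0 0 0 0 0 0;40 0 0 0 0 0 0;44 0 0 0 0 0 0;46 0 0 0 0 0 0;47 0 0 0 0 0 0;47 0 0 0 0 0 0;47 0 2 0 0 0 0;47 0 5 0 0 0 0;47 0 8 0 0 0 0;47 0 11 0 0 0 0;47 0 14 0 0 0 0;47 0 16 0 0 0 0;47 0 17 0 0 0 0;47 0 17 0 0 0 0",
)

```text
t: 11.4
eef_pos: [0.6593, 0.1512, 0.2849]
tcp_rot: [[-0.431, 0.902, -0.0], [0.902, 0.431, -0.0], [0.0, -0.0, -1.0]]
force: [-0.4, 0.1, -7.5]
gripper_width: 0.0114
```

Run:
```python
from h import *
np.set_printoptions(precision=4,suppress=True)
A=favg(8)
cv2.imwrite("pics/c6.png",cv2.resize(A[130:205,135:235],None,fx=8,fy=8,interpolation=cv2.INTER_CUBIC))
s=robot.read_state()
p=s['eef_pos']-[0,0,.041]
for q in (p,[.669,.1315,.25],[.6595,.1515,.23]): print((proj("side",q)-[135,130])*8)
```

```text
t 11.8 pos [0.6595 0.1512 0.2854] F [ 0.125  0.248 -7.718 -0.001  0.008  0.002] sem [0.14 0.14 0.13 0.01 0.01 0.01] w 0.0114
[370.1482 414.7878]
[386.0158 356.1507]
[374.1437 446.6918]
```

View pics/c6.png

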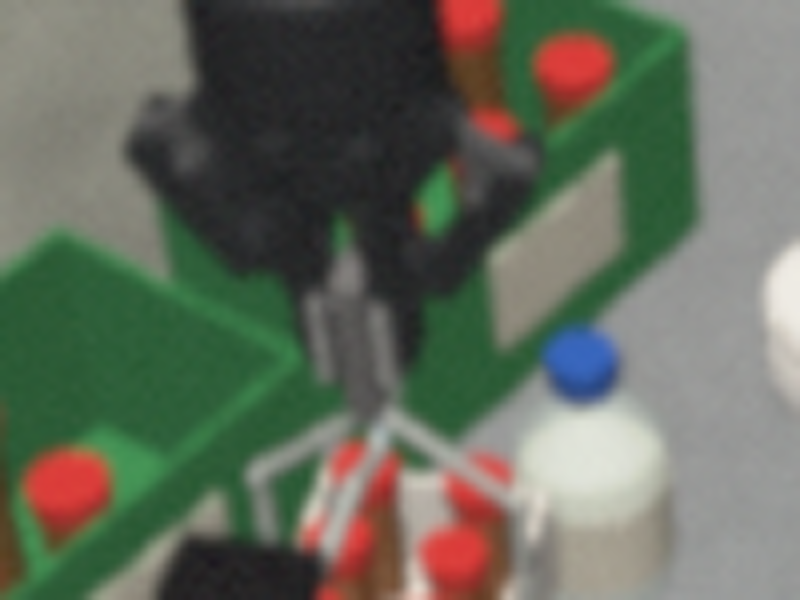

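The hook rod now runs up under the gable at (383,435), with the tip hidden behind the grip, so it is threaded through the window. I'll lower slowly.

>>> move_arm(
  series="0 0 1 0 0 0 0;0 0 3 0 0 0 0;0 0 5 0 0 0 0;0 0 7 0 0 0 0;0 0 9 0 0 0 0;0 0 10.5 0 0 0 0;0 0 12 0 0 0 0;0 0 13.5 0 0 0 0;0 0 15 0 0 0 0;0 0 16.5 0 0 0 0;0 0 18 0 0 0 0;0 0 20 0 0 0 0;0 0 22 0 0 0 0;0 0 24 0 0 0 0;0 0 26 0 0 0 0;0 0 28 0 0 0 0;0 0 30 0 0 0 0;0 0 31 0 0 0 0;0 0 32 0 0 0 0;0 0 32 0 0 0 0",
)

```text
t: 13.47
eef_pos: [0.6594, 0.1512, 0.2531]
tcp_rot: [[-0.431, 0.902, -0.0], [0.902, 0.431, -0.0], [0.0, -0.0, -1.0]]
force: [0.6, 0.6, -5.2]
gripper_width: 0.0115
```

```bash
python3 -c "
from h import *
favg(8)"
```

```text
t 13.87 pos [0.6594 0.1512 0.2533] F [ 0.322  0.343 -5.192  0.117 -0.048  0.008] sem [0.21 0.09 0.15 0.01 0.01 0.01] w 0.0114
```

>>> move_arm(
  series="0 0 1 0 0 0 0;0 0 3 0 0 0 0;0 0 5 0 0 0 0;0 0 7 0 0 0 0;0 0 9 0 0 0 0;0 0 11 0 0 0 0;0 0 13 0 0 0 0;0 0 15 0 0 0 0;0 0 17 0 0 0 0;0 0 19 0 0 0 0;0 0 21 0 0 0 0;0 0 23 0 0 0 0;0 0 25 0 0 0 0;0 0 26.5 0 0 0 0;0 0 28 0 0 0 0;0 0 29 0 0 0 0;0 0 30 0 0 0 0;0 0 30 0 0 0 0;0 0 30 0 0 0 0",
)

```text
t: 15.45
eef_pos: [0.6594, 0.1512, 0.2233]
tcp_rot: [[-0.431, 0.902, 0.0], [0.902, 0.431, -0.0], [-0.0, 0.0, -1.0]]
force: [0.9, 0.4, -2.1]
gripper_width: 0.0115
```

Run:
```python
from h import *
A=favg(16)
cv2.imwrite("pics/c7.png",cv2.resize(A[145:220,135:235],None,fx=8,fy=8,interpolation=cv2.INTER_CUBIC))
```

```text
t 16.25 pos [0.6595 0.1512 0.2233] F [ 1.352e+00  1.472e+00 -9.430e-01  3.160e-01 -3.120e-01  1.000e-03] sem [0.12 0.11 0.12 0.01 0.01 0.01] w 0.0116
```

View pics/c7.png

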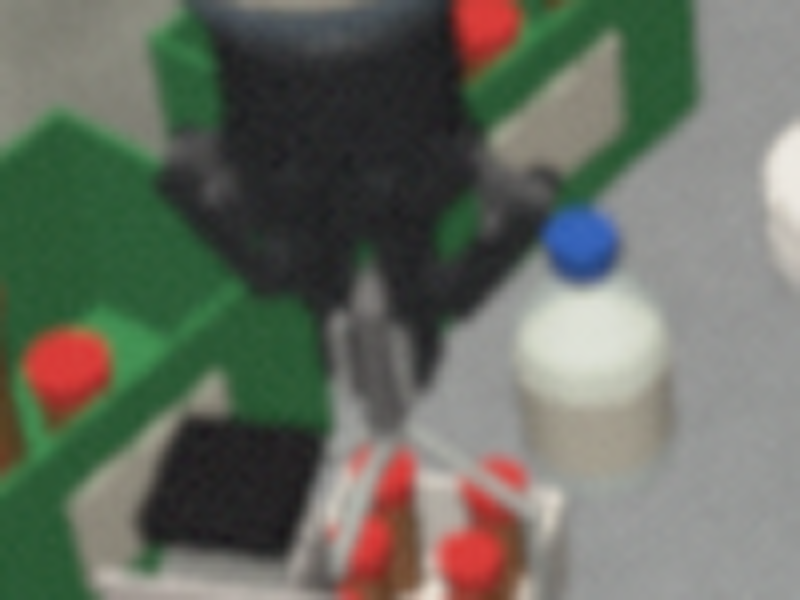

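The hook carries about 7 N. The side force and moment (about 1.85 N along tool y, 0.7 N along x) show the peak sits slightly off the hook's centre. I'll nudge sideways and watch the moment fall.

>>> move_arm(
  series="0.2 0.3 0 0 0 0 0;0.3 0.6 0 0 0 0 0;0.5 1 0 0 0 0 0;0.5 1 0 0 0 0 0;0.5 1 0 0 0 0 0",
)

```text
t: 16.67
eef_pos: [0.6601, 0.1521, 0.2232]
tcp_rot: [[-0.431, 0.902, -0.0], [0.902, 0.431, -0.0], [0.0, -0.0, -1.0]]
force: [0.2, 1.5, -1.4]
gripper_width: 0.0114
```

```bash
cat >> h.py <<'E'
def lat(n=8):
    F=[]
    for i in range(n):
        robot.grab_frame("side"); s=robot.read_state(); F.append(np.r_[s['force'],s['moment']])
    F=np.mean(F,0); R=s['tcp_rot']; h=np.array([-F[4],F[3]])/.22
    print("t",round(s['t'],2),"pos",s['eef_pos'].round(4),"Fz",F[2].round(2),"F tool xy",(R[:2,:2].T@F[:2]).round(2),"from moment",(R[:2,:2].T@h).round(2),"Mz",F[5].round(3))
E
python3 -c "
from h import *
lat()"
```

```text
t 17.07 pos [0.6601 0.1521 0.2233] Fz -1.0 F tool xy [0.47 0.88] from moment [0.34 0.94] Mz 0.009
```

Improving: 1 mm halved the side force. Another 1 mm along y and 0.5 mm along x.

>>> move_arm(
  series="0.2 0.3 0 0 0 0 0;0.3 0.6 0 0 0 0 0;0.5 1 0 0 0 0 0;0.5 1 0 0 0 0 0;0.5 1 0 0 0 0 0",
)

```text
t: 17.48
eef_pos: [0.6605, 0.1527, 0.2231]
tcp_rot: [[-0.431, 0.902, -0.001], [0.902, 0.431, -0.0], [-0.0, -0.001, -1.0]]
force: [-2.4, -3.9, -0.7]
gripper_width: 0.0115
```

```bash
python3 -c "
from h import *
lat()"
```

```text
t 17.88 pos [0.6606 0.1528 0.2232] Fz -1.33 F tool xy [-1.95 -4.71] from moment [-1.85 -4.24] Mz -0.003
```

>>> move_arm(
  series="-0.2 -0.3 0 0 0 0 0;-0.3 -0.6 0 0 0 0 0;-0.4 -0.8 0 0 0 0 0;-0.4 -0.8 0 0 0 0 0;-0.4 -0.8 0 0 0 0 0",
)

```text
t: 18.3
eef_pos: [0.6604, 0.1525, 0.2234]
tcp_rot: [[-0.431, 0.902, 0.0], [0.902, 0.431, 0.0], [0.0, 0.0, -1.0]]
force: [-1.4, 0.1, -1.4]
gripper_width: 0.0118
```

```bash
python3 -c "
from h import *
lat()"
```

```text
t 18.7 pos [0.6603 0.1524 0.2233] Fz -1.12 F tool xy [ 1.93 -0.68] from moment [ 1.39 -0.78] Mz -0.009
```

>>> move_arm(
  series="0.1 -0.1 0.5 0 0 0 0;0.2 -0.1 1.5 0 0 0 0;0.2 -0.1 3 0 0 0 0;0.2 -0.1 4.5 0 0 0 0;0.2 -0.1 6 0 0 0 0;0.2 -0.1 7 0 0 0 0;0.2 -0.1 8 0 0 0 0;0.2 -0.1 8.5 0 0 0 0;0.2 -0.1 9 0 0 0 0;0.2 -0.1 9 0 0 0 0",
)

```text
t: 19.53
eef_pos: [0.6601, 0.1524, 0.2143]
tcp_rot: [[-0.431, 0.902, 0.0], [0.902, 0.431, 0.0], [-0.0, 0.0, -1.0]]
force: [1.0, 1.5, 0.2]
gripper_width: 0.0111
```

```bash
python3 -c "
from h import *
lat(24)"
```

```text
t 20.73 pos [0.6601 0.1524 0.2143] Fz -0.14 F tool xy [1.1  1.46] from moment [0.69 1.31] Mz -0.0
```

>>> move_arm(
  series="0.05 0.1 0.5 0 0 0 0;0.1 0.2 1 0 0 0 0;0.1 0.2 1.5 0 0 0 0;0.1 0.2 1.5 0 0 0 0;0.1 0.2 1.5 0 0 0 0",
)

```text
t: 21.15
eef_pos: [0.6602, 0.1525, 0.2127]
tcp_rot: [[-0.431, 0.902, -0.0], [0.902, 0.431, -0.0], [-0.0, -0.0, -1.0]]
force: [1.1, -0.4, -0.2]
gripper_width: 0.0116
```

Run:
```python
from h import *
lat(30)
A=robot.grab_frame("side")[:,:,::-1]
cv2.imwrite("pics/c8.png",cv2.resize(A[150:250,130:230],None,fx=6,fy=6,interpolation=cv2.INTER_CUBIC))
```

```text
t 22.65 pos [0.6602 0.1526 0.2128] Fz -0.08 F tool xy [-0.86  0.13] from moment [-0.73  0.04] Mz 0.003
```

View pics/c8.png

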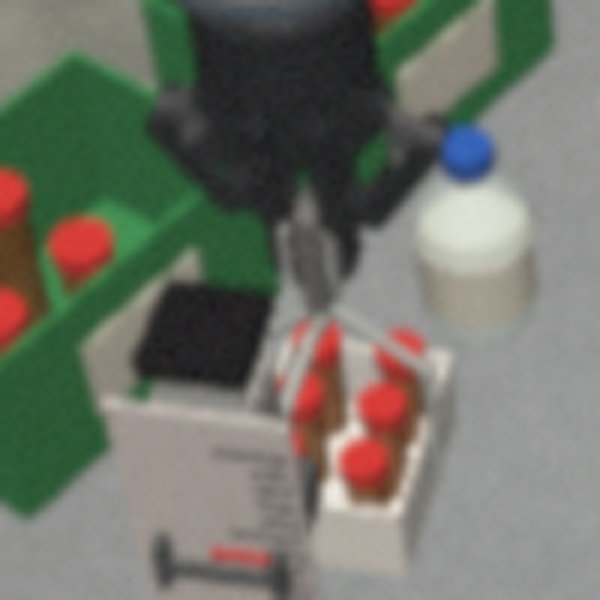

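The pointer is at the lower end of the scale, near (240,560), the caddy hangs level, and the residual Fz is about -0.1 N. I'll trim slightly and ease the grip to 20 N.

>>> move_arm(
  series="-0.05 0 0.3 0 0 0 0;-0.1 0 0.7 0 0 0 0;-0.1 0 1 0 0 0 0;-0.1 0 1 0 0 0 0;-0.1 0 1 0 0 0 0",
  newtons=20,
)

```text
t: 23.12
eef_pos: [0.6602, 0.1525, 0.2117]
tcp_rot: [[-0.431, 0.902, -0.0], [0.902, 0.431, 0.0], [0.0, -0.0, -1.0]]
force: [0.3, -0.7, 0.4]
gripper_width: 0.0115
```

```bash
python3 -c "
from h import *
lat(40)
print(robot.read_state()['gripper_width'])"
```

```text
t 25.12 pos [0.6603 0.1525 0.2118] Fz 0.07 F tool xy [ 0.15 -0.19] from moment [ 0.07 -0.25] Mz 0.006
0.011504236555211992
```

>>> move_arm(
  series="0 0 0 0 0 0 11.5;0 0 0 0 0 0 12;0 0 0 0 0 0 12.5;0 0 0 0 0 0 13;0 0 0 0 0 0 13.5;0 0 0 0 0 0 14;0 0 0 0 0 0 15;0 0 0 0 0 0 16;0 0 0 0 0 0 18;0 0 0 0 0 0 20;0 0 0 0 0 0 23;0 0 0 0 0 0 26;0 0 0 0 0 0 30;0 0 0 0 0 0 35;0 0 0 0 0 0 40;0 0 0 0 0 0 45;0 0 0 0 0 0 50;0 0 0 0 0 0 50;0 0 0 0 0 0 50",
)

```text
t: 26.7
eef_pos: [0.6603, 0.1525, 0.2118]
tcp_rot: [[-0.431, 0.902, 0.0], [0.902, 0.431, -0.0], [-0.0, 0.0, -1.0]]
force: [-0.0, -0.1, -0.7]
gripper_width: 0.0498
```

Run:
```python
from h import *
lat(6)
A=robot.grab_frame("side")[:,:,::-1]
cv2.imwrite("pics/c9.png",cv2.resize(A[150:250,130:230],None,fx=6,fy=6,interpolation=cv2.INTER_CUBIC))
print(robot.read_state()['gripper_width'])
```

```text
t 27.0 pos [0.6603 0.1525 0.2118] Fz 0.3 F tool xy [-0.01  0.03] from moment [-0.04  0.02] Mz -0.015
0.049853702499890795
```

View pics/c9.png

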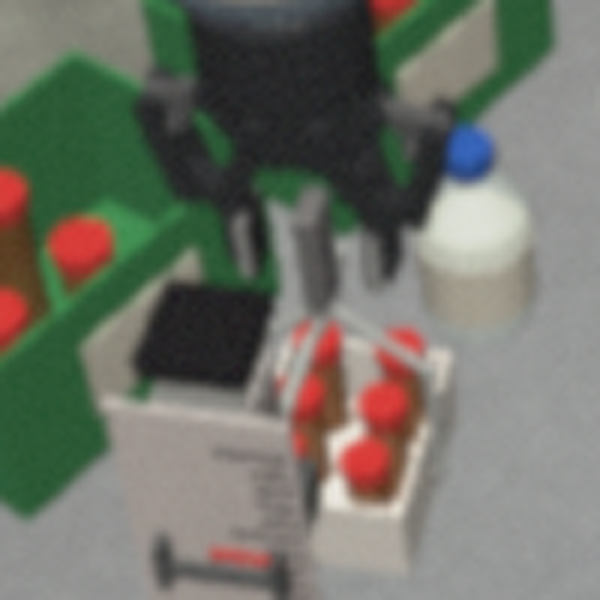

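The fingers are clear on both sides of the grip, at (248,245) and (375,250). The caddy and pointer look the same as before release. I'll rise straight up.

>>> move_arm(
  series="0 0 -3 0 0 0 50;0 0 -8 0 0 0 50;0 0 -15 0 0 0 50;0 0 -24 0 0 0 50;0 0 -35 0 0 0 50;0 0 -50 0 0 0 50;0 0 -65 0 0 0 50;0 0 -80 0 0 0 50;0 0 -95 0 0 0 50;0 0 -110 0 0 0 50;0 0 -125 0 0 0 50;0 0 -140 0 0 0 50;0 0 -150 0 0 0 50;0 0 -150 0 0 0 50;0 0 -150 0 0 0 50;0 0 -150 0 0 0 50;0 0 -150 0 0 0 50",
)

```text
t: 28.47
eef_pos: [0.6599, 0.1524, 0.3607]
tcp_rot: [[-0.431, 0.902, -0.002], [0.902, 0.431, -0.0], [0.001, -0.002, -1.0]]
force: [0.3, 0.5, 0.9]
gripper_width: 0.0497
```

Run:
```python
from h import *
A=[robot.grab_frame("side")[:,:,::-1].copy()]
for i in range(10): A.append(robot.grab_frame("side")[:,:,::-1].copy())
for i in (2,5,8,10): print(np.abs(A[i].astype(int)-A[0])[165:255,140:215].mean().round(2))
cv2.imwrite("pics/c10.png",cv2.resize(A[-1],None,fx=1.5,fy=1.5))
```

```text
Traceback (most recent call last):
ValueError: 200 camera calls are used up
```

The camera calls are used up because I also used them for averaging the force. I'll let it settle a moment, then hand in.

>>> move_arm(
  series="0 0 0 0 0 0 50;0 0 0 0 0 0 50;0 0 0 0 0 0 50;0 0 0 0 0 0 50;0 0 0 0 0 0 50;0 0 0 0 0 0 50;0 0 0 0 0 0 50;0 0 0 0 0 0 50;0 0 0 0 0 0 50;0 0 0 0 0 0 50;0 0 0 0 0 0 50;0 0 0 0 0 0 50;0 0 0 0 0 0 50;0 0 0 0 0 0 50;0 0 0 0 0 0 50;0 0 0 0 0 0 50;0 0 0 0 0 0 50;0 0 0 0 0 0 50",
)

```text
t: 30.17
eef_pos: [0.6603, 0.1525, 0.3618]
tcp_rot: [[-0.431, 0.902, 0.0], [0.902, 0.431, -0.0], [-0.0, -0.0, -1.0]]
force: [-0.5, -0.8, -1.7]
gripper_width: 0.0501
```

```bash
python3 -c "
from plant import robot
s=robot.read_state();print(s['t'],s['eef_pos'],s['force'],s['gripper_width']);robot.close_job()"
```

```text
30.1667 [0.66025588 0.15248479 0.36177844] [-0.52132331 -0.75642139 -1.65020113] 0.05011374924681811
the job is handed in; nothing more can be done
```

The caddy is hanging by its bail peak on the scale hook, and I handed the job in at about 30 s. I could not get a final picture after raising the hand.

- **Hanging:** I lifted the caddy (about 8 N, so roughly 0.8 kg), threaded the bail over the hook tip and lowered it at no more than about 25 mm/s. During lowering I nudged it up to about 1 mm at a time to take out side force. The peak sat slightly off centre, and one nudge overshot to about 4.7 N sideways before I corrected it.
- **Letting go:** Before release the averaged vertical force was 0.07 N and the side forces were at most 0.25 N. I then eased the grip, opened the fingers slowly and rose straight up 150 mm.
- **Last checks:** The picture after opening showed the caddy level, the pointer where it had been before release, and the fingers clear of the grip.
- **Not confirmed:** All 200 camera calls were used up, because I also used them to pass time while averaging the force. Stillness after the hand rose, and the bench as a whole, were not checked by picture. The pointer's speed was never measured. The last single force reading, about -1.7 N with the hand in free air, is larger than the scatter I saw earlier (about ±0.8 N). I took it for noise because the fingers were well above the grip, but did not recheck it.

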